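Three chocolate balls into the mug

TASK

Start a hot chocolate: take the mug with the handle, which is tucked in against the utensil crock, and stand it upright squarely under the spout of the chocolate dispenser, where there is room for a hand only at the mug's handle and none over its rim. Then turn the dispenser's knob exactly three clicks, top blade to the back, so that three chocolate balls drop into the mug, and leave the mug standing there. Do not tip the mug or push the other things about.

Things in the scene. Friction and masses are not known exactly. Their poses are not given: they have to be found in the camera images.
- dispenser: chocolate dispenser, fixed: wood foot, two steel posts, round drum housing (87 mm across), above it a clear upright tube (37 mm wide, top 347 mm high) full of dark balls. Origin on the worktop straight below the spout; x to its back, z up; open to the front (-x). Housing bottom 125 mm, round detent case beside it (y -23 to -47 mm) 131 mm above the worktop
- stop (a point): middle of the rubber stop block (52 mm wide) on the dispenser's two posts, 38 mm behind the spout axis, 52 mm high; a mug pushed in from the front may touch it. Two foot rails run forward from there, 11 mm high, inner faces 57 mm left and right of the spout axis, front ends 57 mm in front of it
- spout (a point): centre of the spout's lower mouth (42 mm across), on the dispenser's origin axis, 112 mm above the worktop, 11 mm over a mug's rim
- paddle (a joint): turn of the drum with its knob, rad: 0 as found, grows as the top blade goes to the back (+x of the dispenser), the only way it turns from 0. A spring detent holds it every quarter turn (one click = pi/2): pushed past 0.9 rad it snaps on to the next, let go before 0.7 rad it falls back. Each click drops one ball. It takes about 0.25 Nm, 5 to 8 N on a blade
- knob (a point): centre of the dark knob on the dispenser's -y side, on the drum's level axis (dispenser's y), 168 mm high, 76 mm from the spout axis. Four blades in a cross, at rest up, down, front and back: 8 mm thick, smooth, ends round, 26 mm wide (y), ends 48 mm from the axis. A shut finger 18 to 24 mm below the top blade's end, swept from 25 mm before to 45 mm behind the axis, turns it one click
- mug: mug with a handle, loose, 101 mm tall, 0.27 kg. Origin at its underside, z up; round hollow body 80 mm across (wall 5 to 8 mm, inner floor 7 mm up), centred at y = +17 mm of its frame; the handle points to -y: 30 mm wide (x), solid to grasp, from y = -22 to -57 mm, 18 to 94 mm high. It starts with the handle 5 to 20 mm from the crock: no room for a gripper over it
- mug_mouth (a point): centre of the mug's mouth, at the rim's height (101 mm)
- mug_handle (a point): middle of the mug's handle where it is pinched, 59 mm from the mug's centre line, 70 mm high
- crock: the checked utensil crock, fixed, 132 mm across and 208 mm tall, centre at (2, -15) mm of its frame, utensils up to 344 mm spreading 105 mm to its +x and -x. Origin on the worktop, z up
- beaker: straight beaker without a handle, 99 mm across, 96 mm tall, a bystander; origin at its underside
- cream_jug: small white jug, 67x103x85 mm, a bystander; origin at its underside
- salt_shaker: salt shaker, 44 mm across, 90 mm tall, a bystander; origin at its underside
- pepper_mill: wooden pepper mill, 58 mm across, 170 mm tall, a bystander; origin at its underside
- choc_0_center (a point): centre of a chocolate ball, 26 mm, 11 g, at first in the drum's back pocket; drops with the 1st click
- choc_1_center (a point): centre of a chocolate ball, 26 mm, 11 g, at first in the drum's top pocket; drops with the 2nd click
- choc_2_center (a point): centre of a chocolate ball, 26 mm, 11 g, at first lowest in the tube; drops with the 3rd click
- choc_3_center (a point): centre of a chocolate ball, 26 mm, 11 g, at first 2nd in the tube; stays
- choc_4_center (a point): centre of a chocolate ball, 26 mm, 11 g, at first 3rd in the tube; stays
- choc_5_center (a point): centre of a chocolate ball, 26 mm, 11 g, at first 4th in the tube; stays
Not all that is in view belongs to the job. Of the things that look like the mug, the larger one is meant.

How it is judged:
By the outcome, as a careful person would: the job done as asked, in the order asked, and still so for the second after the job is handed in, with the robot touching nothing.
It also fails if it takes over 72 s, if anything falls off the work surface, if the arm or the gripper's body presses on something with over 40 N, if the wrist force passes 120 N, or if a joint passes its speed limit or range.

ROBOT

A 6-joint arm with a two-finger parallel gripper is mounted at the origin on a cart in front of the work surface, level with it; the furniture and walls round the work are solid. World frame = base frame: x ahead of the robot, y to its left, z up, the work surface at z = 0. Lengths are in m, angles in rad, forces in N, time in s.
With the tool pointing down it reaches from about 0.325 to 0.85 m from the base axis. Payload 4.4 kg.
Tool frame: the origin (TCP) lies midway between the tips of the shut fingers; the grasp point (between the pads) lies 19 mm behind it; z points along the fingers, y is the line along which they close (so a half turn about z gives the same grasp; the last joint's range is limited). The gripper opens to 94 mm and grips with 3 to 60 N. Pads are 16 mm wide; open, the fingers measure 119 mm over their backs; the gripper's body (75 mm by 177 mm) begins 78 mm behind the grasp point.
Start: joints at [0.973, 0.207, 1.542, -0, 1.393, -0.15], TCP at [0.249, 0.518, 0.205] pointing down, gripper open.
Joint ranges: [-2.73, 2.73], [-0.86, 2.22], [0.23, 2.46], [-1.11, 4.25], [0.08, 2.63], [-2.82, 2.82]. Speed limits (rad/s): [2.79, 2.79, 3.14, 3.14, 3.14, 3.14].

INTERFACE

Orientations are given as a unit quaternion [w, x, y, z].
In Python, from plant import bot gives the robot as it stands.
- The arm moves only by the tool drive_tool, never from a script. Its argument "commands" is a list of rows, each a list of 3 entries, a list of its own where there are three numbers: the shift along the world's x, y, z in units of 30 mm (1.0 is 30 mm), then the turn, a rotation vector about the world's x, y, z in units of 5 degrees (1.0 is 5 degrees), then the finger opening in mm, from 0 to 94. In form: [[[tx, ty, tz], [rx, ry, rz], fingers], ...]. A call has 1 to 5 rows; each row is the pose to reach, as a shift and turn from the pose commanded when the call began; what a row does not reach only later rows make up. A row lasts 1/12 s, in which the tool goes at most 41.7 mm and 7.16 degrees, less where a joint would pass 70% of its speed; a pose out of reach is approached as far as the arm can. A call with a gripper value outside its range is refused whole. The fingers move at their own pace and stop on an object; "squeeze" is the grip in N (left out, the last holds). Time passes only in rows, so rows that repeat a pose let the fingers close. It gives the time, the measured TCP pose, the force, the opening and the grip force at its end, in the units of the state.
- bot.get_obs(): the state, without advancing time (a new reading comes with each control period).
- bot.camera(name): name is "scene" or "side" or "wrist"; returns the picture (384x512x3 uint8, blue, green, red); there is no depth.
- bot.camera_info(name): a dict with "mtx" (3x3 intrinsics, pixels), "xyz" and "rotation" of the camera in the world. Camera axes: x right, y down, z forward; pixel columns grow to the right and rows downward; lengths in m; the calibration is good to about 2 mm. A picture is of the moment at which its call begins: read the wrist's pose just before it. camera_info takes no time and is no camera call; for the wrist camera it gives the pose at the moment of the call.
- bot.sign_off(): hands the job in; it is judged then, once.
The state is a dict: "time": time; "joint_pos": joint angles; "qvel": joint speeds; "effort": joint torques, N m; "ee_pos": TCP position; "ee_rot": TCP orientation; "ft_force": force on the tool from outside, world axes, zero at the start; "moment": the same for the moment, N m; "width": finger opening in m; "gripper_force": force on a finger pad.
Only numpy, scipy, OpenCV 4.12 (cv2) and the standard library are available. Lean on these libraries where they do the work, as an engineer would, in place of code of your own. Each camera call takes 0.05 s, during which the arm holds its last target. There are 200 camera calls.

## Working session

There is one attempt and no reset: what is moved stays moved. The work goes in short steps, Python scripts to look and compute and a tool call to move; the robot and the scene stay as the last step left them, time stands still between calls to the robot, and variables do not carry over. Pictures are saved under pics/ and viewed, at most 10 in all, crops included, and the job is handed in when it is done.

Besides the shell and the picture viewer there is one more tool, called after "Request:" as name(argument=value, ...), one argument or row to a line, values as JSON. drive_tool: Moves the arm, as the interface text tells. Its arguments: {"type":"object","properties":{"commands":{"type":"array"},"squeeze":{"type":"number"}},"required":["commands"]}

```bash
mkdir -p pics; ls
python3 - <<'E'
from plant import bot
import cv2,numpy as np
for n in("scene","side"):
    im=bot.camera(n); cv2.imwrite(f"pics/{n}0.png",im)
    i=bot.camera_info(n); print(n,np.round(i["mtx"],1).tolist(),np.round(i["xyz"],3),np.round(i["rotation"],3).tolist())
a=[cv2.imread(f"pics/{n}0.png") for n in("scene","side")]
o=bot.get_obs();print(o)
E
```

```text
pics
scene [[439.3, 0.0, 250.5], [0.0, 439.3, 191.5], [0.0, 0.0, 1.0]] [-0.064  0.891  1.428] [0.105, -0.303, 0.887, -0.332]
side [[353.6, 0.0, 250.2], [0.0, 353.6, 189.8], [0.0, 0.0, 1.0]] [-0.265 -0.253  0.732] [-0.395, 0.705, -0.519, 0.278]
{'time': 0.1, 'joint_pos': array([ 9.72519043e-01,  2.07372972e-01,  1.54278835e+00,  1.54492986e-05,
        1.39351592e+00, -1.50520766e-01]), 'qvel': array([-1.58941234e-03, -1.61039435e-03, -3.59128127e-03, -2.46734088e-04,
        2.28191530e-05, -1.31367382e-04]), 'effort': array([ 1.49485077e-04, -3.71865892e+01, -2.82292789e+01,  7.00357603e-02,
        3.10778059e-02, -1.34050219e-05]), 'ee_pos': array([0.24854421, 0.51770025, 0.20439604]), 'ee_rot': array([-3.88256670e-04,  2.22013971e-01,  9.75042927e-01, -9.67312590e-04]), 'ft_force': array([-0.09302162, -0.79031786, -0.57027131]), 'moment': array([-0.01390516,  0.01822878, -0.04248806]), 'gripper_force': 0.0, 'width': 0.09407633465884341}
```

View pics/scene0.png

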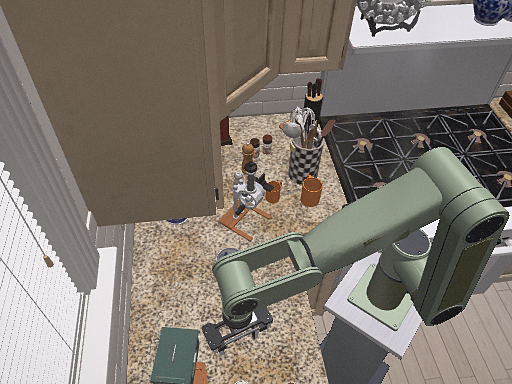

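View pics/side0.png

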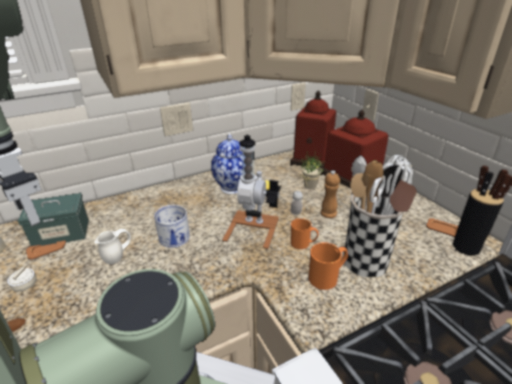

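The scene view shows the larger orange mug at about (312,191), the crock at (305,160) and the dispenser at (247,190). In the side view they are at (325,265), (372,240) and (253,195). I'll enlarge both.

```bash
cat > h.py <<'E'
import numpy as np,cv2
from plant import bot
from scipy.spatial.transform import Rotation as R
def cam(n):
    i=bot.camera_info(n); q=np.array(i["rotation"])
    M=R.from_quat(np.r_[q[1:],q[0]]).as_matrix() if q.size==4 else q.reshape(3,3)
    return np.array(i["mtx"]),M,np.array(i["xyz"])
def ray(c,u,v):
    K,M,p=c; d=M@np.linalg.solve(K,[u,v,1.]); return p,d/np.linalg.norm(d)
def plane(c,u,v,z):
    p,d=ray(c,u,v); return p+d*(z-p[2])/d[2]
def proj(c,X):
    K,M,p=c; q=K@(M.T@(np.array(X,float)-p)); return q[:2]/q[2]
def tri(c1,a,c2,b):
    p,d=ray(c1,*a);q,e=ray(c2,*b)
    s=np.linalg.lstsq(np.c_[d,-e],q-p,rcond=None)[0]
    x,y=p+s[0]*d,q+s[1]*e
    return (x+y)/2,np.linalg.norm(x-y)
E
python3 - <<'E'
import cv2,numpy as np
def mk(f,x0,y0,w,h,s,o):
    a=cv2.resize(cv2.imread(f)[y0:y0+h,x0:x0+w],None,fx=s,fy=s,interpolation=cv2.INTER_CUBIC)
    for k in range(0,w,10): cv2.line(a,(k*s,0),(k*s,12 if (x0+k)%50==0 else 5),(0,0,255),1)
    for k in range(0,h,10): cv2.line(a,(0,k*s),(12 if (y0+k)%50==0 else 5,k*s),(0,0,255),1)
    cv2.imwrite(o,a)
mk("pics/scene0.png",210,100,130,150,4,"pics/s1.png")
mk("pics/side0.png",210,120,200,180,3,"pics/d1.png")
E
python3 - <<'E'
import cv2,sys
sys.path.insert(0,'.')
from h import *
print(bot.camera_info("scene")["rotation"])
c1,c2=cam("scene"),cam("side")
for n,a in(("scene0",c1),("side0",c2)):
    im=cv2.imread(f"pics/{n}.png");hsv=cv2.cvtColor(im,cv2.COLOR_BGR2HSV)
    m=cv2.inRange(hsv,(3,150,80),(18,255,255))
    k,l,s,ce=cv2.connectedComponentsWithStats(m)
    print(n,[(x.tolist(),np.round(c,1).tolist()) for x,c in zip(s,ce) if x[4]>60][1:])
print(tri(c1,(312,191),c2,(325,265)))
E
```

```text
[ 0.10474504 -0.30250057  0.88730549 -0.3319802 ]
scene0 [([301, 175, 22, 32, 500], [310.8, 191.2]), ([266, 181, 16, 22, 245], [273.6, 191.8])]
side0 [([298, 100, 89, 62, 1735], [350.8, 130.6]), ([292, 219, 21, 29, 478], [300.4, 233.2]), ([310, 244, 38, 45, 1231], [325.3, 264.7])]
(array([ 0.43831402, -0.21846314,  0.06236454]), np.float64(0.006022258486172386))
```

View pics/s1.png

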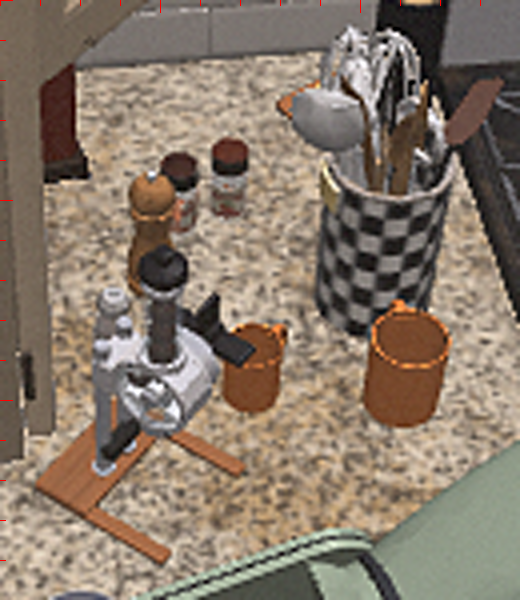

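View pics/d1.png

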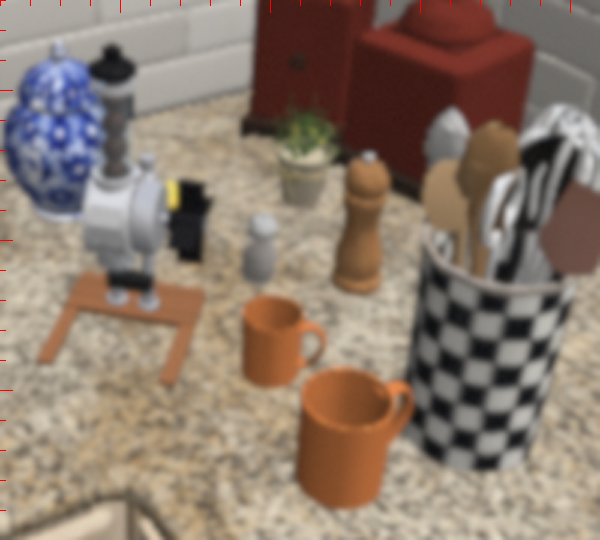

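Run:
```python
from h import *
c1,c2=cam("scene"),cam("side")
S=lambda x,y:(210+x/4,100+y/4); D=lambda x,y:(210+x/3,120+y/3)
for n,a,b,z in [("rim",(410,338),(347,400),.101),("hnd top",(398,308),(400,388),.094),("hnd outer",None,(410,400),.07),("mug bottom front",(404,422),(342,505),0),
 ("railA end",(160,556),(47,360),.011),("railB end",(240,468),(170,382),.011),("back corner A",(40,485),(80,278),.011),("back corner B",None,(204,292),.011),
 ("tubetop",(163,258),(113,60),.347),("knob",(205,345),(188,220),.168),("crockrim",(392,175),(497,270),.208),
 ("smallrim",(256,340),(272,310),.08),("pepper base",(148,285),(357,287),0),("salt base",(0,0),(260,278),0)]:
    r=[]
    if a: r.append(plane(c1,*S(*a),z))
    if b: r.append(plane(c2,*D(*b),z))
    if a and b: r+=list(tri(c1,S(*a),c2,D(*b)))
    print(n,[np.round(x,3).tolist() for x in r])
```

```text
rim [[0.439, -0.215, 0.101], [0.444, -0.218, 0.101], [0.44, -0.217, 0.102], 0.005]
hnd top [[0.473, -0.249, 0.094], [0.481, -0.26, 0.094], [0.479, -0.257, 0.09], 0.01]
hnd outer [[0.495, -0.27, 0.07]]
mug bottom front [[0.419, -0.195, 0.0], [0.419, -0.226, 0.0], [0.434, -0.222, -0.026], 0.015]
railA end [[0.513, 0.103, 0.011], [0.517, 0.093, 0.011], [0.519, 0.097, 0.005], 0.007]
railB end [[0.515, -0.033, 0.011], [0.521, -0.039, 0.011], [0.518, -0.037, 0.009], 0.007]
back corner A [[0.661, 0.108, 0.011], [0.664, 0.109, 0.011], [0.661, 0.109, 0.012], 0.001]
back corner B [[0.678, -0.035, 0.011]]
tubetop [[0.562, 0.043, 0.347], [0.545, 0.022, 0.347], [0.57, 0.032, 0.334], 0.002]
knob [[0.563, -0.03, 0.168], [0.582, -0.039, 0.168], [0.57, -0.037, 0.169], 0.015]
crockrim [[0.531, -0.303, 0.208], [0.52, -0.322, 0.208], [0.541, -0.323, 0.191], 0.005]
smallrim [[0.57, -0.132, 0.08], [0.578, -0.128, 0.08], [0.568, -0.128, 0.086], 0.002]
pepper base [[0.75, -0.186, -0.0], [0.751, -0.197, 0.0], [0.758, -0.195, -0.008], 0.007]
salt base [[1.214, -0.471, 0.0], [0.737, -0.087, 0.0], [0.83, -0.136, 0.159], 0.378]
```

The rim sits at about (0.440,-0.217,0.102), matching its known 101 mm height, with the handle pointing about -46° toward the crock. The dispenser origin is about (0.574,0.033) and faces -x; its rails, tube and knob agree.

Plan:
1. Grip the mug body from above.
2. Carry it to in front of the dispenser with the handle toward the robot.
3. Regrasp at the handle with a tilted tool and push it in.

First I'll move above the mug.

Request:
drive_tool(
  commands=[
    [[0.32,-1.24,0.08],[0,0,-0.2],94],
    [[0.64,-2.48,0.16],[0,0,-0.4],94],
    [[0.96,-3.72,0.24],[0,0,-0.6],94],
    [[1.28,-4.96,0.32],[0,0,-0.8],94],
    [[1.6,-6.2,0.4],[0,0,-1],94],
  ],
)

```text
time: 0.52
ee_pos: [0.2966, 0.3305, 0.2169]
ee_rot: [-0.0, 0.264, 0.964, -0.001]
ft_force: [0.1, 0.7, 0.0]
width: 0.094
gripper_force: 0.0
```

Request:
drive_tool(
  commands=[
    [[0.32,-1.24,0.08],[0,0,-0.2],94],
    [[0.64,-2.48,0.16],[0,0,-0.4],94],
    [[0.96,-3.72,0.24],[0,0,-0.6],94],
    [[1.28,-4.96,0.32],[0,0,-0.8],94],
    [[1.6,-6.2,0.4],[0,0,-1],94],
  ],
)

```text
time: 0.93
ee_pos: [0.3446, 0.1446, 0.2293]
ee_rot: [0.0, 0.306, 0.952, -0.0]
ft_force: [1.5, 0.4, -0.6]
width: 0.0939
gripper_force: 0.0
```

Request:
drive_tool(
  commands=[
    [[0.32,-1.24,0.08],[0,0,-0.2],94],
    [[0.64,-2.48,0.16],[0,0,-0.4],94],
    [[0.96,-3.72,0.24],[0,0,-0.6],94],
    [[1.28,-4.96,0.32],[0,0,-0.8],94],
    [[1.6,-6.2,0.4],[0,0,-1],94],
  ],
)

```text
time: 1.35
ee_pos: [0.3927, -0.0415, 0.2414]
ee_rot: [0.0, 0.348, 0.937, 0.0]
ft_force: [0.4, -0.1, 0.1]
width: 0.0937
gripper_force: 0.0
```

Request:
drive_tool(
  commands=[
    [[0.32,-1.2,0.08],[0,0,-0.2],94],
    [[0.64,-2.4,0.16],[0,0,-0.4],94],
    [[0.96,-3.6,0.24],[0,0,-0.6],94],
    [[1.28,-4.8,0.32],[0,0,-0.8],94],
    [[1.6,-5.9,0.4],[0,0,-1],94],
  ],
)

```text
time: 1.77
ee_pos: [0.4407, -0.2188, 0.253]
ee_rot: [-0.0, 0.389, 0.921, 0.0]
ft_force: [0.4, -0.2, 0.1]
width: 0.0939
gripper_force: 0.0
```

Run:
```python
from h import *
o=bot.get_obs();print(o['time'],o['ee_pos'],o['ee_rot'],o['joint_pos'])
c=cam("wrist");im=bot.camera("wrist");cv2.imwrite("pics/w1.png",im);np.savez("w1.npz",K=c[0],M=c[1],p=c[2]);print(c[2],c[1][:,2],c[0][0,0])
cv2.imwrite("pics/scene2.png",bot.camera("scene"))
```

```text
1.7667 [ 0.44070959 -0.21877687  0.25303103] [-3.69515457e-04  3.88863620e-01  9.21295254e-01  5.89040901e-05] [-6.36840597e-01 -7.11431577e-03  1.67650823e+00 -5.96156821e-05
  1.47294475e+00 -1.40883539e+00]
[ 0.38715865 -0.16537221  0.43221621] [ 0.17732409 -0.1846297  -0.96667887] 333.3017243081129
```

View pics/w1.png

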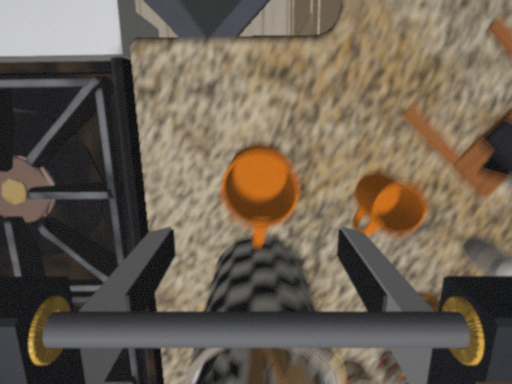

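The mug rim is seen at about x 223–299 with its centre near (261,185). The handle points down the image at (259,233), right in front of the crock. I'll fix the rim centre.

Run:
```python
from h import *
d=np.load("w1.npz");c=(d['K'],d['M'],d['p'])
im=cv2.imread("pics/w1.png");m=cv2.inRange(cv2.cvtColor(im,cv2.COLOR_BGR2HSV),(3,140,60),(18,255,255))
k,l,s,ce=cv2.connectedComponentsWithStats(m)
i=l[185,261];M=(l==i).astype(np.uint8);print(s[i])
O=cv2.morphologyEx(M,cv2.MORPH_OPEN,cv2.getStructuringElement(cv2.MORPH_ELLIPSE,(25,25)))
cn=max(cv2.findContours(O,0,1)[0],key=len);el=cv2.fitEllipse(cn);print(el,cv2.boundingRect(cn))
print("centre rim",plane(c,*el[0],.101))
h=M.copy();h[O>0]=0;h=cv2.morphologyEx(h,cv2.MORPH_OPEN,np.ones((5,5)))
ys,xs=np.nonzero(h);print("handle",xs.mean(),ys.mean(),ys.max(),plane(c,xs.mean(),ys.mean(),.094))
for z in(.101,0):
    C=plane(c,*el[0],.101)
    pts=np.array([proj(c,[C[0]+.04*np.cos(t),C[1]+.04*np.sin(t),z]) for t in np.linspace(0,6.28,60)]);print(z,pts.min(0),pts.max(0))
```

```text
[ 221  146   80  103 5101]
((260.5137634277344, 186.6796875), (74.39765930175781, 81.02046203613281), 155.58140563964844) (222, 146, 79, 84)
centre rim [ 0.4439662  -0.21761207  0.101     ]
handle 258.06607929515417 238.20264317180616 248 [ 0.48343173 -0.26156169  0.094     ]
0.101 [221.33512058 147.2715694 ] [299.72638663 223.73729041]
0 [229.13995776 138.41573679] [290.02584508 198.61256652]
```

Request:
drive_tool(
  commands=[
    [[0.04,0.03,-1.2],[0,0,0],94],
    [[0.08,0.06,-2.4],[0,0,0],94],
    [[0.08,0.06,-3.4],[0,0,0],94],
    [[0.08,0.06,-4.2],[0,0,0],94],
    [[0.08,0.06,-4.8],[0,0,0],94],
  ],
)

```text
time: 2.28
ee_pos: [0.4413, -0.2126, 0.1063]
ee_rot: [-0.002, 0.388, 0.922, 0.001]
ft_force: [-0.0, -0.9, 1.2]
width: 0.0941
gripper_force: 0.0
```

Request:
drive_tool(
  commands=[
    [[0,0,-0.5],[0,0,0],94],
    [[0,0,-1.0],[0,0,0],94],
    [[0,0,-1.5],[0,0,0],94],
    [[0,0,-2.0],[0,0,0],94],
    [[0,0,-2.1],[0,0,0],94],
  ],
)

```text
time: 2.7
ee_pos: [0.4409, -0.2124, 0.0437]
ee_rot: [-0.003, 0.388, 0.922, 0.001]
ft_force: [-0.4, 0.7, -0.1]
width: 0.0938
gripper_force: 0.0
```

Request:
drive_tool(
  commands=[
    [[0,0,0],[0,0,0],70],
    [[0,0,0],[0,0,0],70],
    [[0,0,0],[0,0,0],70],
    [[0,0,0],[0,0,0],70],
    [[0,0,0],[0,0,0],70],
  ],
  squeeze=20,
)

```text
time: 3.12
ee_pos: [0.4438, -0.2151, 0.0472]
ee_rot: [0.001, 0.388, 0.922, -0.0]
ft_force: [0.3, 1.9, -0.2]
width: 0.08
gripper_force: 20.0
```

Request:
drive_tool(
  commands=[
    [[0,0,0.3],[0,0,0],70],
    [[-0.1,0.1,0.8],[0,0,0],70],
    [[-0.2,0.3,1.3],[0,0,0],70],
    [[-0.3,0.5,1.7],[0,0,0],70],
    [[-0.5,0.7,2.0],[0,0,0],70],
  ],
  squeeze=25,
)

```text
time: 3.53
ee_pos: [0.4291, -0.1943, 0.1084]
ee_rot: [0.001, 0.388, 0.922, -0.0]
ft_force: [0.6, 0.6, -2.3]
width: 0.0799
gripper_force: 25.0
```

Request:
drive_tool(
  commands=[
    [[-0.3,0.9,0],[0,0,-1.3],70],
    [[-0.6,1.8,0],[0,0,-2.6],70],
    [[-0.9,2.7,0],[0,0,-3.9],70],
    [[-1.2,3.6,0],[0,0,-5.2],70],
    [[-1.5,4.5,0],[0,0,-6.5],70],
  ],
)

```text
time: 3.95
ee_pos: [0.3827, -0.0579, 0.107]
ee_rot: [0.0, 0.633, 0.774, 0.0]
ft_force: [0.4, -1.0, -2.6]
width: 0.0796
gripper_force: 25.0
```

Request:
drive_tool(
  commands=[
    [[0.1,0.2,0],[0,0,-1.3],70],
    [[0.2,0.4,0],[0,0,-2.6],70],
    [[0.3,0.6,0],[0,0,-3.9],70],
    [[0.4,0.9,0],[0,0,-5.2],70],
    [[0.5,1.1,0],[0,0,-6.5],70],
  ],
)

```text
time: 4.37
ee_pos: [0.3984, -0.0253, 0.1071]
ee_rot: [0.0, 0.824, 0.567, 0.0]
ft_force: [0.7, -0.2, -2.3]
width: 0.0798
gripper_force: 25.0
```

Request:
drive_tool(
  commands=[
    [[0.2,0.2,0],[0,0,-1.3],70],
    [[0.4,0.4,0],[0,0,-2.6],70],
    [[0.6,0.7,0],[0,0,-3.9],70],
    [[0.9,1.0,0],[0,0,-5.2],70],
    [[1.1,1.2,0],[0,0,-6.5],70],
  ],
)

```text
time: 4.78
ee_pos: [0.432, 0.0107, 0.1072]
ee_rot: [0.0, 0.95, 0.313, 0.0]
ft_force: [0.1, -0.6, -2.6]
width: 0.0804
gripper_force: 25.0
```

Request:
drive_tool(
  commands=[
    [[0.2,0.2,0],[0,0,-1.4],70],
    [[0.5,0.4,0],[0,0,-2.8],70],
    [[0.8,0.6,0],[0,0,-4.2],70],
    [[1.1,0.8,0],[0,0,-5.5],70],
    [[1.1,0.8,0],[0,0,-6.9],70],
  ],
)

```text
time: 5.2
ee_pos: [0.4662, 0.0347, 0.1075]
ee_rot: [-0.0, 1.0, 0.018, 0.001]
ft_force: [0.4, -0.1, -1.8]
width: 0.0796
gripper_force: 25.0
```

Request:
drive_tool(
  commands=[
    [[0,0,-0.4],[0,0,0],70],
    [[0,0,-0.8],[0,0,0],70],
    [[0,0,-1.2],[0,0,0],70],
    [[0,0,-1.5],[0,0,0],70],
    [[0,0,-1.5],[0,0,0],70],
  ],
)

```text
time: 5.62
ee_pos: [0.4625, 0.0342, 0.0599]
ee_rot: [-0.0, 1.0, 0.02, -0.002]
ft_force: [-0.7, -0.7, -2.9]
width: 0.0799
gripper_force: 25.0
```

Run:
```python
from h import *
o=bot.get_obs();print(o['time'],o['ee_pos'],o['ee_rot'],o['joint_pos'],o['width'])
a=bot.camera("scene")[100:290,190:340];b=bot.camera("side")[130:320,200:350]
cv2.imwrite("pics/p1.png",cv2.resize(np.hstack([a,b]),None,fx=2.6,fy=2.6,interpolation=cv2.INTER_CUBIC))
```

```text
5.6167 [0.46246805 0.03421698 0.05990116] [-2.15879504e-04  9.99789521e-01  2.04146064e-02 -2.02733311e-03] [-1.13033721e-01  1.56023559e-01  1.93616109e+00 -1.28365829e-04
  1.05348408e+00  1.41699418e+00] 0.07993134572442495
```

View pics/p1.png

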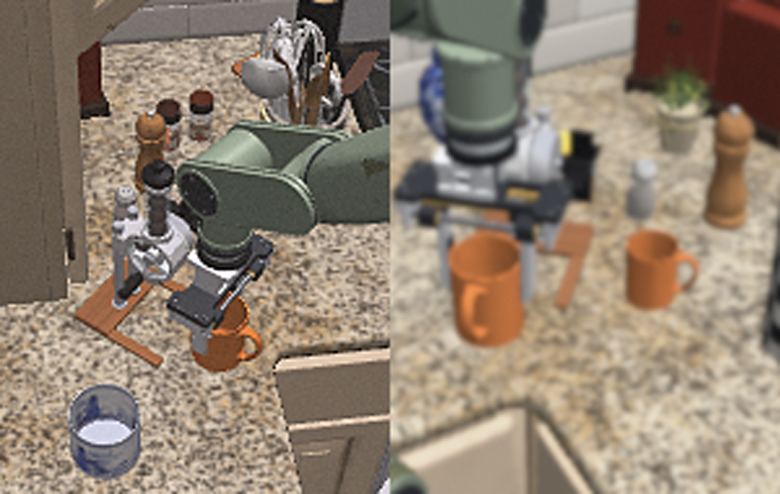

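The mug is gripped upright in front of the dispenser with its handle toward the robot, and still about 13 mm above the worktop. I'll lower it, release, retreat upward and tilt for the handle grasp.

Request:
drive_tool(
  commands=[
    [[0,0,-0.2],[0,0,0],70],
    [[0,0,-0.38],[0,0,0],70],
    [[0,0,-0.44],[0,0,0],70],
    [[0,0,-0.46],[0,0,0],70],
    [[0,0,-0.46],[0,0,0],70],
  ],
)

```text
time: 6.13
ee_pos: [0.4642, 0.0341, 0.0475]
ee_rot: [-0.0, 1.0, 0.02, -0.0]
ft_force: [0.2, -0.1, -1.1]
width: 0.0799
gripper_force: 25.0
```

Request:
drive_tool(
  commands=[
    [[0,0,0],[0,0,0],94],
    [[0,0,0],[0,0,0],94],
    [[0,0,0],[0,0,0],94],
    [[0,0,0],[0,0,0],94],
    [[0,0,0],[0,0,0],94],
  ],
)

```text
time: 6.55
ee_pos: [0.4648, 0.0341, 0.048]
ee_rot: [0.0, 1.0, 0.02, 0.0]
ft_force: [0.4, -0.3, 0.7]
width: 0.0941
gripper_force: 0.0
```

Request:
drive_tool(
  commands=[
    [[0,0,0.4],[0,0,0],94],
    [[0,0,1.0],[0,0,0],94],
    [[0,0,1.8],[0,0,0],94],
    [[0,0,2.7],[0,0,0],94],
    [[0,0,3.5],[0,0,0],94],
  ],
)

```text
time: 6.97
ee_pos: [0.4643, 0.0341, 0.154]
ee_rot: [0.0, 1.0, 0.02, 0.0]
ft_force: [0.9, 0.6, 0.4]
width: 0.094
gripper_force: 0.0
```

Request:
drive_tool(
  commands=[
    [[-0.7,0,0],[0,-1,0],70],
    [[-1.4,0,0],[0,-2,0],60],
    [[-2.1,0,0],[0,-3,0],60],
    [[-2.8,0,0],[0,-4,0],60],
    [[-3.2,0,0],[0,-5,0],60],
  ],
)

```text
time: 7.38
ee_pos: [0.3669, 0.0346, 0.1518]
ee_rot: [0.005, 0.976, 0.021, 0.218]
ft_force: [-0.8, -0.1, 1.1]
width: 0.0643
gripper_force: 0.0
```

Run:
```python
from h import *
o=bot.get_obs();print(o['time'],o['ee_pos'],o['ee_rot'],o['joint_pos'],o['width'])
c1,c2=cam("scene"),cam("side");w=cam("wrist");cv2.imwrite("pics/w2.png",bot.camera("wrist"));np.savez("w2.npz",K=w[0],M=w[1],p=w[2])
print("edge",plane(c1,296,236,0))
im=bot.camera("side");cv2.imwrite("pics/side3.png",im);m=cv2.inRange(cv2.cvtColor(im,cv2.COLOR_BGR2HSV),(3,150,80),(18,255,255))
k,l,s,ce=cv2.connectedComponentsWithStats(m);print([(x.tolist(),np.round(c,1).tolist()) for x,c in zip(s,ce) if x[4]>150][1:])
for X in([.4625,.034,.05],[.4025,.034,.07],[.4225,.034,.101]): print(proj(w,X),proj(c2,X))
```

```text
7.3833 [0.36686495 0.03461757 0.15183528] [0.0045043  0.97576961 0.02057314 0.21778458] [-0.23988526 -0.61805485  2.39059066  0.12520077  0.94472335  1.23718398] 0.06425081216367454
edge [ 0.38293642 -0.02662279  0.        ]
[([298, 100, 89, 62, 1911], [348.7, 130.9]), ([292, 220, 21, 28, 475], [300.4, 233.2]), ([225, 229, 26, 37, 576], [239.0, 251.2])]
[258.24622062 140.91609927] [237.18401686 245.26030385]
[256.24405212 201.02850924] [229.52769458 253.71244096]
[258.04691364 168.30791412] [231.55729683 240.38424226]
```

View pics/w2.png

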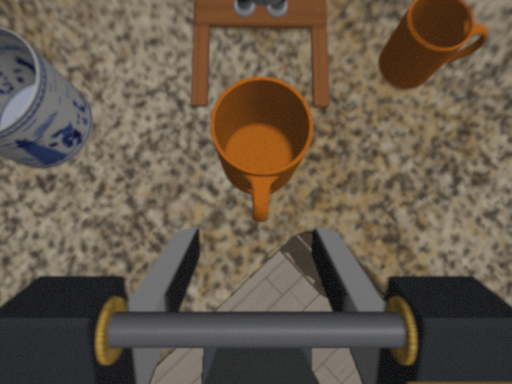

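Close view: the mug rim is centred at about (262,130), the handle is at (261,200), and the rail front ends are at (200,104) and (321,105), with inner edges at x≈208 and 314.

Run:
```python
from h import *
d=np.load("w2.npz");c=(d['K'],d['M'],d['p'])
im=cv2.imread("pics/w2.png");m=cv2.inRange(cv2.cvtColor(im,cv2.COLOR_BGR2HSV),(3,170,60),(18,255,255))
k,l,s,_=cv2.connectedComponentsWithStats(m);i=l[130,262];print(s[i])
M=(l==i).astype(np.uint8);xs=np.nonzero(M[200:212].sum(0)>6)[0];print("handle cols",xs.min(),xs.max())
xs0,xs1=s[i][0],s[i][0]+s[i][2]
print("rim L,R,top",plane(c,xs0,128,.101),plane(c,xs1,128,.101),plane(c,262,s[i][1],.101))
print("handle tip",plane(c,xs.mean(),205,.094),plane(c,xs.mean(),s[i][1]+s[i][3],.08))
for n,u,v in[("L end",200,105),("R end",321,106),("L in end",208,105),("R in end",314,106),("L in back",210,27),("R in back",312,27),("Lcorner",195,2)]: print(n,np.round(plane(c,u,v,.011),4))
```

```text
[ 211   77  102  144 9383]
handle cols 253 267
rim L,R,top [0.45304984 0.07150291 0.101     ] [ 0.45662566 -0.00749637  0.101     ] [0.49771667 0.03360401 0.101     ]
handle tip [0.3955447  0.03134117 0.094     ] [0.38477879 0.03052444 0.08      ]
L end [0.5139 0.0972 0.011 ]
R end [ 0.5188 -0.0326  0.011 ]
L in end [0.5143 0.0887 0.011 ]
R in end [ 0.5185 -0.025   0.011 ]
L in back [0.6076 0.0924 0.011 ]
R in back [ 0.6135 -0.0221  0.011 ]
Lcorner [0.6383 0.1113 0.011 ]
```

Mug centre is about (0.459,0.032) with the handle at -179°. The rail gap measures 113.7 mm (given: 114), which puts the dispenser origin at (0.573,0.034) with yaw +2°. Next I'll approach the handle along the tilted tool axis.

Request:
drive_tool(
  commands=[
    [[0,-0.05,-0.4],[0,0,0],60],
    [[0.1,-0.1,-0.9],[0,0,0],60],
    [[0.1,-0.1,-0.9],[0,0,0],60],
  ],
)

```text
time: 7.73
ee_pos: [0.3709, 0.031, 0.1242]
ee_rot: [0.004, 0.977, 0.02, 0.214]
ft_force: [0.1, -0.2, -0.2]
width: 0.0602
gripper_force: 0.0
```

Request:
drive_tool(
  commands=[
    [[0.28,0,-0.6],[0,0,0],60],
    [[0.56,0,-1.2],[0,0,0],60],
    [[0.84,0,-1.8],[0,0,0],60],
    [[1.1,0,-2.4],[0,0,0],60],
    [[1.1,0,-2.4],[0,0,0],60],
  ],
)

```text
time: 8.15
ee_pos: [0.4035, 0.0315, 0.0505]
ee_rot: [0.003, 0.977, 0.02, 0.212]
ft_force: [-0.6, -0.2, 0.3]
width: 0.0602
gripper_force: 0.0
```

Request:
drive_tool(
  commands=[
    [[0,0,0],[0,0,0],60],
    [[0,0,0],[0,0,0],60],
  ],
)

```text
time: 8.32
ee_pos: [0.4053, 0.0311, 0.0545]
ee_rot: [0.004, 0.976, 0.02, 0.216]
ft_force: [-0.3, -0.0, -0.5]
width: 0.0598
gripper_force: 0.0
```

Run:
```python
from h import *
o=bot.get_obs();print(o['time'],o['ee_pos'],o['ee_rot'],o['joint_pos'],o['width'],o['ft_force'])
a=bot.camera("side")[190:300,190:300];b=bot.camera("wrist")[60:300,120:400]
cv2.imwrite("pics/p2.png",np.hstack([cv2.resize(a,(400,400)),cv2.resize(b,(400,400))]))
```

```text
8.3167 [0.40530502 0.03105782 0.05451562] [0.00436749 0.97607476 0.02013866 0.2164565 ] [-0.21612967 -0.24714064  2.41740943  0.17449888  0.55065411  1.18404794] 0.05982765860749245 [-0.33972459 -0.04682071 -0.53246672]
```

View pics/p2.png

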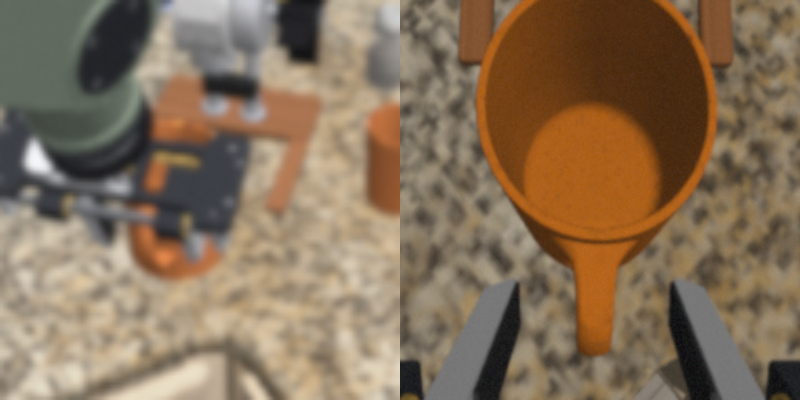

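The fingers straddle the handle, well centred. I'll close, then slide the mug in without lifting it, because the spout leaves only 11 mm.

Request:
drive_tool(
  commands=[
    [[0,0,0],[0,0,0],0],
    [[0,0,0],[0,0,0],0],
    [[0,0,0],[0,0,0],0],
    [[0,0,0],[0,0,0],0],
    [[0,0,0],[0,0,0],0],
  ],
  squeeze=35,
)

```text
time: 8.83
ee_pos: [0.4045, 0.031, 0.054]
ee_rot: [0.005, 0.976, 0.02, 0.217]
ft_force: [0.6, 0.7, 0.5]
width: 0.0304
gripper_force: 0.0
```

Request:
drive_tool(
  commands=[
    [[0.1,0,0.03],[0,0,0],0],
    [[0.3,0,0.05],[0,0,0],0],
    [[0.6,0.02,0.05],[0,0,0],0],
    [[0.9,0.02,0.05],[0,0,0],0],
    [[1.0,0.03,0.05],[0,0,0],0],
  ],
)

```text
time: 9.25
ee_pos: [0.4356, 0.0319, 0.0553]
ee_rot: [0.004, 0.976, 0.02, 0.217]
ft_force: [-1.9, -0.8, 0.6]
width: 0.0186
gripper_force: 33.9
```

Run:
```python
from h import *
o=bot.get_obs();print(o['time'],o['ee_pos'],o['ee_rot'],o['width'],o['ft_force'],o['moment'],o['gripper_force'])
d=cam("wrist");im=bot.camera("wrist");cv2.imwrite("pics/w4.png",im)
m=cv2.inRange(cv2.cvtColor(im,cv2.COLOR_BGR2HSV),(3,170,60),(18,255,255))
k,l,s,_=cv2.connectedComponentsWithStats(m);i=1+np.argmax(s[1:,4]);print(s[i])
M=(l==i);r=M.sum(1);v=np.argmax(np.where(np.arange(len(r))<260,r,0));xs=np.nonzero(M[v])[0]
a,b=plane(d,xs.min(),v,.101),plane(d,xs.max(),v,.101);print(v,a,b,(a+b)/2, np.linalg.norm(a-b))
```

```text
9.25 [0.43564353 0.03191062 0.05534832] [0.00444506 0.97606689 0.02001271 0.21650208] 0.018587979531423663 [-1.8601641  -0.84448187  0.61725541] [ 0.01282489  0.60375513 -0.05445179] 33.892326368413705
[  172    50   173   230 23837]
133 [0.48061343 0.07332525 0.101     ] [ 0.4841217  -0.00702235  0.101     ] [0.48236756 0.03315145 0.101     ] 0.08042415858309454
```

Request:
drive_tool(
  commands=[
    [[0.4,0,0],[0,0,0],0],
    [[0.9,0.01,0],[0,0,0],0],
    [[1.4,0.02,0],[0,0,0],0],
    [[1.9,0.03,0],[0,0,0],0],
    [[2.4,0.03,0],[0,0,0],0],
  ],
)

```text
time: 9.72
ee_pos: [0.5061, 0.0332, 0.0543]
ee_rot: [0.004, 0.976, 0.02, 0.215]
ft_force: [-1.6, -0.6, -0.7]
width: 0.018
gripper_force: 34.6
```

Run:
```python
from h import *
def rim(im,d):
    m=cv2.inRange(cv2.cvtColor(im,cv2.COLOR_BGR2HSV),(3,170,60),(18,255,255))
    k,l,s,_=cv2.connectedComponentsWithStats(m);i=1+np.argmax(s[1:,4]);print(s[i])
o=bot.get_obs();print(o['time'],o['ee_pos'],o['width'],o['ft_force'],o['moment'],o['gripper_force'])
d=cam("wrist");im=bot.camera("wrist");rim(im,d)
b=bot.camera("side");a=bot.camera("scene")
cv2.imwrite("pics/p3.png",np.hstack([cv2.resize(b[120:270,200:320],(360,450)),cv2.resize(im[20:320,100:400],(440,450))]))
```

```text
9.7167 [0.50607406 0.0331678  0.05431581] 0.01803885101071945 [-1.59008568 -0.57409609 -0.7248223 ] [-0.02082228  0.52808363  0.02837494] 34.649465545958265
[  170   110   173   170 12969]
```

View pics/p3.png

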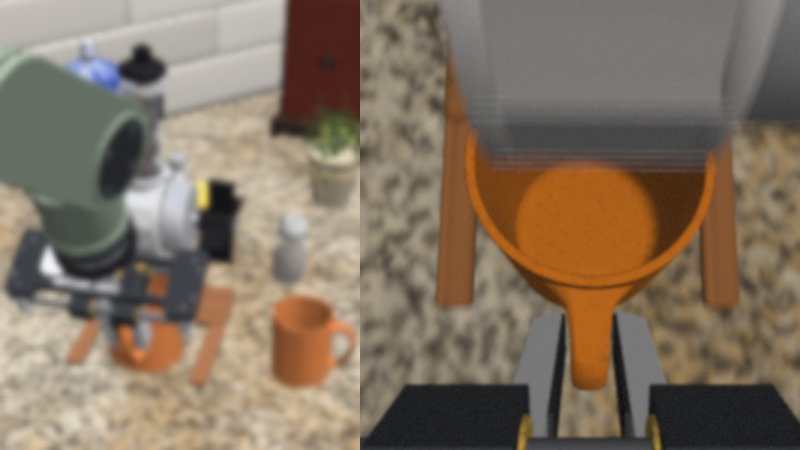

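Run:
```python
from h import *
o=bot.get_obs();d=cam("wrist");im=bot.camera("wrist");print(o['ee_pos'])
col=im[:,230].astype(int)
m=cv2.inRange(cv2.cvtColor(im,cv2.COLOR_BGR2HSV),(3,170,60),(18,255,255))
# left/right rim silhouettes and rail inner edges at some rows
for v in (150,160): 
    xs=np.nonzero(m[v])[0];print(v,plane(d,xs.min(),v,.101),plane(d,xs.max(),v,.101))
for u,v in((258,209),(258,211)): print(plane(d,u,v,.101)+[.04,0,0])
```

```text
[0.50638675 0.03298056 0.05472053]
150 [0.54302709 0.07264318 0.101     ] [ 0.54974088 -0.08407947  0.101     ]
160 [0.53798225 0.07952544 0.101     ] [ 0.54487749 -0.0836118   0.101     ]
[0.5572606  0.03313846 0.101     ]
[0.55636076 0.0331061  0.101     ]
```

Request:
drive_tool(
  commands=[
    [[0.1,0,0],[0,0,0],0],
    [[0.2,0.01,0],[0,0,0],0],
    [[0.3,0.02,0],[0,0,0],0],
    [[0.4,0.02,0],[0,0,0],0],
    [[0.4,0.02,0],[0,0,0],0],
  ],
)

```text
time: 10.33
ee_pos: [0.5188, 0.0334, 0.0553]
ee_rot: [0.004, 0.976, 0.02, 0.217]
ft_force: [0.6, 0.4, -1.8]
width: 0.0183
gripper_force: 34.3
```

Request:
drive_tool(
  commands=[
    [[0.05,0,0],[0,0,0],0],
    [[0.1,0,0],[0,0,0],0],
    [[0.13,0,0],[0,0,0],0],
    [[0.13,0,0],[0,0,0],0],
  ],
)

```text
time: 10.67
ee_pos: [0.5205, 0.0336, 0.0543]
ee_rot: [0.004, 0.977, 0.02, 0.214]
ft_force: [-8.5, -1.0, 5.9]
width: 0.018
gripper_force: 35.2
```

Run:
```python
from h import *
o=bot.get_obs();d=cam("wrist");im=bot.camera("wrist");print(o['ee_pos'],o['ft_force'],o['moment'])
cv2.imwrite("pics/w6.png",im)
m=cv2.inRange(cv2.cvtColor(im,cv2.COLOR_BGR2HSV),(3,170,60),(18,255,255))
# dark/bright rim front: print value down the column beside the handle centre
hsv=cv2.cvtColor(im,cv2.COLOR_BGR2HSV);print(hsv[196:222,257,2])
for v in (209,211): print(plane(d,258,v,.101)+[.04,0,0])
```

```text
[0.52047682 0.03361553 0.05432218] [-8.52808566 -1.0098664   5.91218377] [-0.12828173  1.23748243 -0.08175518]
[159 161 162 166 167 167 167 163 152 147 155 159 158 158 143 111 100 129
 158 167 168 169 167 167 167 166]
[0.5714561  0.03381565 0.101     ]
[0.57055906 0.03378316 0.101     ]
```

The stop is touched at 8.5 N and the mug centre is about (0.572,0.034), so it is seated. I'll relax the push, set the mug down, release and back out along the tool axis.

Request:
drive_tool(
  commands=[
    [[-0.04,0,-0.02],[0,0,0],0],
    [[-0.08,0,-0.05],[0,0,0],0],
    [[-0.08,0,-0.05],[0,0,0],0],
    [[-0.08,0,-0.05],[0,0,0],0],
  ],
)

```text
time: 11.05
ee_pos: [0.5201, 0.0334, 0.0539]
ee_rot: [0.004, 0.976, 0.02, 0.217]
ft_force: [-3.0, -0.3, 4.1]
width: 0.0182
gripper_force: 34.8
```

Request:
drive_tool(
  commands=[
    [[0,0,0],[0,0,0],50],
    [[0,0,0],[0,0,0],50],
    [[0,0,0],[0,0,0],50],
    [[0,0,0],[0,0,0],50],
    [[0,0,0],[0,0,0],50],
  ],
)

```text
time: 11.47
ee_pos: [0.5202, 0.0335, 0.0538]
ee_rot: [0.004, 0.976, 0.02, 0.217]
ft_force: [-0.1, -0.3, 0.1]
width: 0.0478
gripper_force: 0.0
```

Request:
drive_tool(
  commands=[
    [[-0.2,0,0.4],[0,0,0],50],
    [[-0.55,0,1.1],[0,0,0],50],
    [[-1.0,0,2.0],[0,0,0],50],
    [[-1.5,0,3.0],[0,0,0],50],
    [[-2.0,0,4.0],[0,0,0],50],
  ],
)

```text
time: 11.88
ee_pos: [0.4587, 0.0336, 0.1742]
ee_rot: [0.004, 0.976, 0.02, 0.216]
ft_force: [1.4, -0.2, 0.7]
width: 0.0498
gripper_force: 0.0
```

Run:
```python
from h import *
o=bot.get_obs();d=cam("wrist");im=bot.camera("wrist");print(o['time'],o['ee_pos'],o['ee_rot'],o['joint_pos'],o['ft_force'])
b=bot.camera("side");a=bot.camera("scene");c1,c2=cam("scene"),cam("side")
for n,X in(("mug base",[.5734,.0339,0]),("rim",[.5734,.0339,.101]),("knob",[.5706,-.042,.168]),("topblade",[.5706,-.042,.216])):print(n,proj(c1,X),proj(c2,X),proj(d,X))
cv2.imwrite("pics/p4.png",np.hstack([cv2.resize(a[110:260,200:320],(360,450)),cv2.resize(b[120:270,200:320],(360,450))]))
```

```text
11.8833 [0.45869577 0.03360792 0.17422802] [0.00433292 0.976233   0.01996402 0.21575866] [-0.1696653  -0.33572784  2.18557971  0.09388204  0.86441964  1.3147696 ] [ 1.44501982 -0.22188912  0.71601389]
mug base [248.48071956 221.89375732] [249.35199286 235.11363446] [256.4676949  145.76928198]
rim [248.77907328 206.25660713] [248.71733487 209.5590487 ] [258.80586992 107.56849636]
knob [261.56383676 183.57688202] [272.77836748 195.57642929] [376.82577201  71.99866865]
topblade [261.99739274 175.08598189] [273.050368   181.40318076] [411.81819172  21.58257727]
```

View pics/p4.png

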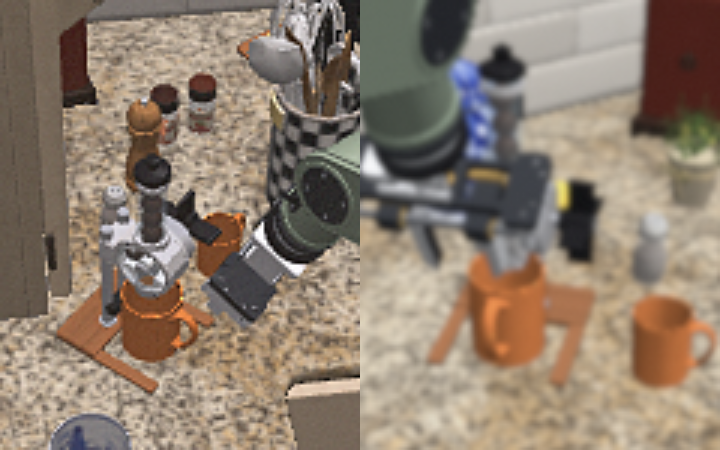

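The mug stands upright and centred between the rails under the spout, with the knob at crop (200,218), i.e. world about (0.576,-0.042). Next I'll straighten the tool, shut the fingers and turn 90° so the closing axis lies along x, well in front of the knob.

Request:
drive_tool(
  commands=[
    [[-0.2,-0.2,0.3],[0,1,0],20],
    [[-0.4,-0.5,0.6],[0,2,0],0],
    [[-0.6,-0.8,0.9],[0,3,0],0],
    [[-0.8,-1.0,1.2],[0,4,0],0],
    [[-0.9,-1.2,1.5],[0,5,0],0],
  ],
  squeeze=20,
)

```text
time: 12.45
ee_pos: [0.4321, -0.0028, 0.2176]
ee_rot: [-0.0, 1.0, 0.02, -0.003]
ft_force: [-0.2, 0.7, -0.5]
width: 0.0198
gripper_force: 0.0
```

Request:
drive_tool(
  commands=[
    [[0,-0.3,0.1],[0,0,1.2],0],
    [[0,-0.6,0.3],[0,0,2.4],0],
    [[0,-0.9,0.5],[0,0,3.6],0],
    [[0,-1.1,0.7],[0,0,4.8],0],
    [[0,-1.3,0.8],[0,0,6],0],
  ],
)

```text
time: 12.87
ee_pos: [0.4328, -0.0419, 0.241]
ee_rot: [-0.001, 0.96, 0.281, -0.001]
ft_force: [0.2, -0.4, -0.1]
width: 0.0005
gripper_force: 0.0
```

Request:
drive_tool(
  commands=[
    [[0,0,0],[0,0,1.2],0],
    [[0,0,0],[0,0,2.4],0],
    [[0,0,0],[0,0,3.6],0],
    [[0,0,0],[0,0,4.8],0],
    [[0,0,0],[0,0,6],0],
  ],
)

```text
time: 13.28
ee_pos: [0.4324, -0.0413, 0.2402]
ee_rot: [-0.002, 0.854, 0.52, -0.001]
ft_force: [-0.4, -0.2, 0.7]
width: 0.0004
gripper_force: 0.0
```

Request:
drive_tool(
  commands=[
    [[0,0,0],[0,0,1.2],0],
    [[0,0,0],[0,0,2.4],0],
    [[0,0,0],[0,0,3.6],0],
    [[0,0,0],[0,0,4.8],0],
    [[0,0,0],[0,0,6],0],
  ],
)

```text
time: 13.7
ee_pos: [0.4324, -0.0413, 0.2402]
ee_rot: [-0.002, 0.691, 0.723, -0.001]
ft_force: [0.5, 0.5, -0.2]
width: 0.0002
gripper_force: 0.0
```

Run:
```python
from h import *
o=bot.get_obs();print(o['time'],o['ee_pos'],o['ee_rot'],o['joint_pos'],o['width'])
c1,c2=cam("scene"),cam("side")
print("canister base L",plane(c2,295,165,0),"vase base",plane(c2,231,191,0))
cv2.imwrite("pics/side5.png",bot.camera("side"));a=bot.camera("scene")
# dark knob in the scene picture
g=cv2.cvtColor(a,cv2.COLOR_BGR2GRAY);print([ (x.tolist(),np.round(c,1).tolist()) for x,c in zip(*cv2.connectedComponentsWithStats(((g<60)*255).astype(np.uint8))[2:]) if 40<x[4]<2000 and 225<c[0]<300 and 140<c[1]<240])
for X in([.576,-.042,.168],[.576,-.042,.216],[.576,-.042,.12],[.528,-.042,.168],[.624,-.042,.168]):print(proj(c1,X),proj(c2,X))
```

```text
13.7 [ 0.43239183 -0.04128784  0.24021859] [-0.00187545  0.69058615  0.72324714 -0.00091174] [-2.95027768e-01 -1.27840714e-01  1.81596633e+00  6.20028759e-05
  1.45763725e+00 -3.41228721e-01] 0.00023631470412849317
canister base L [ 1.08099816 -0.00995261  0.        ] vase base [0.80567279 0.18374729 0.        ]
[([250, 139, 9, 9, 57], [254.6, 142.4]), ([282, 144, 30, 15, 178], [297.3, 152.4]), ([272, 157, 54, 23, 120], [298.2, 167.7]), ([242, 161, 15, 12, 102], [249.6, 166.9]), ([286, 168, 13, 11, 62], [291.9, 173.1]), ([247, 174, 7, 17, 53], [250.0, 182.6]), ([255, 174, 19, 18, 126], [263.8, 182.8])]
[260.43608767 182.93184553] [273.25045913 194.60339931]
[260.84433545 174.4374884 ] [273.53330627 180.46637336]
[260.04501322 191.0688793 ] [272.98131418 208.05557478]
[270.55917428 188.72192796] [268.90978444 203.54998107]
[250.53262853 177.26738302] [277.2789504  186.30026005]
```

The closing axis now lies along x with the fingers shut. The dark knob region (x 255–274, y 174–192) fits the predicted knob at (0.576,-0.042). I'll go to the start of the sweep.

Request:
drive_tool(
  commands=[
    [[0.8,0,0],[0,0,0],0],
    [[1.7,-0.03,0],[0,0,0],0],
    [[2.6,-0.05,0],[0,0,0],0],
    [[3.4,-0.05,0],[0,0,0],0],
    [[3.8,-0.05,0],[0,0,0],0],
  ],
)

```text
time: 14.22
ee_pos: [0.5489, -0.043, 0.2406]
ee_rot: [-0.001, 0.694, 0.72, -0.0]
ft_force: [-0.2, -0.4, 0.3]
width: 0.0003
gripper_force: 0.0
```

Request:
drive_tool(
  commands=[
    [[0,0,-0.4],[0,0,0],0],
    [[0,0,-0.9],[0,0,0],0],
    [[0,0,-1.3],[0,0,0],0],
    [[0,0,-1.5],[0,0,0],0],
    [[0,0,-1.5],[0,0,0],0],
  ],
)

```text
time: 14.63
ee_pos: [0.5444, -0.0425, 0.1945]
ee_rot: [-0.003, 0.693, 0.721, -0.002]
ft_force: [-1.0, -0.4, 0.0]
width: 0.0002
gripper_force: 0.0
```

Run:
```python
from h import *
o=bot.get_obs();print(o['time'],o['ee_pos'],o['ft_force'],o['joint_pos'])
a=bot.camera("scene");b=bot.camera("side");w=bot.camera("wrist")
cv2.imwrite("pics/p5.png",np.hstack([cv2.resize(x,(390,420),interpolation=cv2.INTER_CUBIC) for x in(a[130:230,220:313],b[130:230,220:313])]))
```

```text
14.6333 [ 0.54439075 -0.0425396   0.19445748] [-1.0495093  -0.4232725   0.02370783] [-2.36451583e-01  1.58965412e-01  1.62075970e+00 -8.96356163e-05
  1.36781994e+00 -2.76477250e-01]
```

View pics/p5.png

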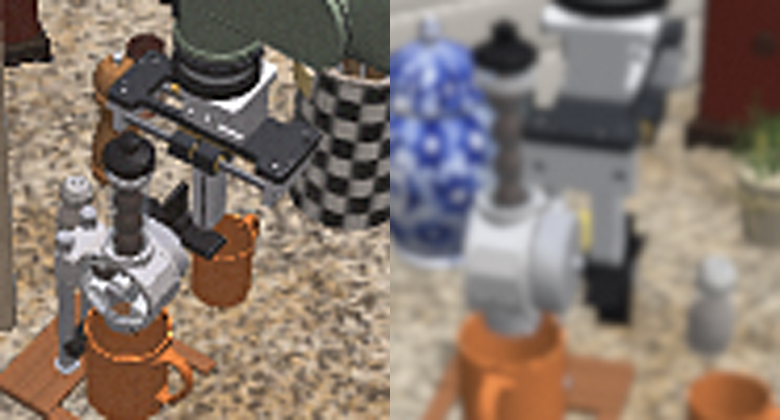

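The shut finger is just in front of the top blade, above the front blade. First click: sweep back.

Request:
drive_tool(
  commands=[
    [[0.5,0.02,0],[0,0,0],0],
    [[1.0,0.03,0],[0,0,0],0],
    [[1.5,0.05,0],[0,0,0],0],
    [[2.0,0.07,0],[0,0,0],0],
    [[2.45,0.08,0],[0,0,0],0],
  ],
)

```text
time: 15.2
ee_pos: [0.6216, -0.0407, 0.1989]
ee_rot: [0.001, 0.693, 0.721, 0.001]
ft_force: [-0.3, 0.2, 0.2]
width: 0.0008
gripper_force: 0.0
```

Request:
drive_tool(
  commands=[
    [[0,0,0],[0,0,0],0],
    [[0,0,0],[0,0,0],0],
  ],
)

```text
time: 15.37
ee_pos: [0.6208, -0.0407, 0.1985]
ee_rot: [0.001, 0.692, 0.721, 0.0]
ft_force: [-0.1, 0.5, 0.2]
width: 0.0001
gripper_force: 0.0
```

Run:
```python
from h import *
o=bot.get_obs();print(o['time'],o['ee_pos'],o['ft_force'])
cv2.imwrite("pics/k1.png",bot.camera("scene")[130:230,220:313])
```

```text
15.3667 [ 0.62082372 -0.04071875  0.19845331] [-0.14807609  0.49041289  0.24986599]
```

No force remains at the end, which fits a snapped click. I'll lift, return, and check the ball column in the tube numerically against the earlier pictures.

Request:
drive_tool(
  commands=[
    [[0,0,0.5],[0,0,0],0],
    [[0,0,1.1],[0,0,0],0],
    [[0,0,1.5],[0,0,0],0],
    [[-0.9,-0.03,1.5],[0,0,0],0],
    [[-1.8,-0.06,1.5],[0,0,0],0],
  ],
)

```text
time: 15.83
ee_pos: [0.5667, -0.0427, 0.2443]
ee_rot: [0.001, 0.692, 0.721, 0.001]
ft_force: [-0.3, -0.0, -0.0]
width: 0.0006
gripper_force: 0.0
```

Request:
drive_tool(
  commands=[
    [[-0.5,-0.02,0],[0,0,0],0],
    [[-0.65,-0.02,0],[0,0,0],0],
    [[-0.65,-0.02,-0.3],[0,0,0],0],
    [[-0.65,-0.02,-0.3],[0,0,0],0],
  ],
)

```text
time: 16.17
ee_pos: [0.5464, -0.0429, 0.2325]
ee_rot: [-0.0, 0.693, 0.721, -0.0]
ft_force: [-0.8, 0.5, -0.7]
width: 0.0003
gripper_force: 0.0
```

Run:
```python
from h import *
o=bot.get_obs();print(o['time'],o['ee_pos'],o['ft_force'])
c1,c2=cam("scene"),cam("side");b=bot.camera("side");a=bot.camera("scene");cv2.imwrite("pics/side_k1.png",b);cv2.imwrite("pics/scene_k1.png",a)
print("tube z px",[(z,np.round(proj(c1,[.5734,.0339,z]),0).tolist(),np.round(proj(c2,[.5734,.0339,z]),0).tolist()) for z in(.347,.3,.25,.212,.1)])
g=lambda f:cv2.cvtColor(cv2.imread(f),cv2.COLOR_BGR2GRAY)
for n in("side0","side5","side_k1"): 
    x=g(f"pics/{n}.png");print(n,x[138:184,246:250].mean(1).astype(int).tolist())
for n in("scene0","scene_k1"):
    x=g(f"pics/{n}.png");print(n,x[160:196,249:252].mean(1).astype(int).tolist())
    K=x[172:194,254:276];print("dark",(K<60).sum())
```

```text
16.1667 [ 0.54639696 -0.04288419  0.23245332] [-0.75751155  0.51833392 -0.674643  ]
tube z px [(0.347, [250.0, 162.0], [247.0, 135.0]), (0.3, [249.0, 171.0], [247.0, 151.0]), (0.25, [249.0, 180.0], [248.0, 167.0]), (0.212, [249.0, 187.0], [248.0, 178.0]), (0.1, [249.0, 206.0], [249.0, 210.0])]
side0 [27, 23, 26, 31, 33, 37, 36, 31, 35, 60, 98, 132, 143, 133, 108, 83, 72, 69, 71, 75, 79, 80, 77, 73, 71, 71, 72, 75, 79, 79, 78, 74, 71, 70, 72, 76, 80, 80, 77, 75, 84, 117, 147, 152, 146, 160]
side5 [143, 134, 132, 130, 130, 129, 129, 128, 128, 129, 131, 134, 134, 135, 134, 133, 130, 121, 99, 74, 63, 62, 61, 61, 62, 61, 61, 61, 58, 48, 38, 39, 67, 102, 124, 132, 133, 133, 133, 134, 133, 134, 133, 133, 139, 162]
side_k1 [27, 24, 27, 32, 35, 38, 37, 32, 37, 64, 105, 138, 148, 141, 124, 116, 121, 128, 124, 107, 91, 86, 83, 79, 75, 73, 74, 76, 80, 81, 79, 76, 73, 73, 78, 82, 84, 83, 81, 79, 88, 121, 151, 157, 152, 165]
scene0 [73, 52, 43, 52, 45, 31, 32, 57, 54, 54, 42, 27, 27, 158, 113, 59, 62, 68, 65, 61, 58, 66, 65, 64, 59, 59, 66, 65, 63, 53, 43, 164, 132, 131, 159, 106]
dark 127
scene_k1 [72, 52, 42, 52, 43, 24, 32, 54, 54, 52, 45, 19, 43, 161, 109, 77, 75, 67, 66, 63, 58, 58, 67, 64, 58, 56, 68, 66, 61, 60, 39, 162, 132, 131, 161, 105]
dark 135
```

The ball column's top dropped about 6 px in the side view, from row 153 to about 158. That fits one ball, so click 1 is done. Second click.

Request:
drive_tool(
  commands=[
    [[0,0,-0.4],[0,0,0],0],
    [[0,0,-0.9],[0,0,0],0],
    [[0,0,-1.2],[0,0,0],0],
    [[0,0,-1.3],[0,0,0],0],
    [[0,0,-1.3],[0,0,0],0],
  ],
)

```text
time: 16.68
ee_pos: [0.5461, -0.0427, 0.1927]
ee_rot: [-0.001, 0.692, 0.721, -0.001]
ft_force: [-0.1, 0.1, -0.2]
width: 0.0003
gripper_force: 0.0
```

Request:
drive_tool(
  commands=[
    [[0.5,0.02,0],[0,0,0],0],
    [[1.0,0.03,0],[0,0,0],0],
    [[1.5,0.05,0],[0,0,0],0],
    [[2.0,0.07,0],[0,0,0],0],
    [[2.45,0.08,0],[0,0,0],0],
  ],
)

```text
time: 17.1
ee_pos: [0.6216, -0.0406, 0.1952]
ee_rot: [0.0, 0.692, 0.721, 0.0]
ft_force: [0.3, -0.3, 0.2]
width: 0.0001
gripper_force: 0.0
```

Request:
drive_tool(
  commands=[
    [[0,0,0],[0,0,0],0],
    [[0,0,0],[0,0,0],0],
  ],
)

```text
time: 17.27
ee_pos: [0.6208, -0.0406, 0.1949]
ee_rot: [0.0, 0.692, 0.722, 0.0]
ft_force: [0.3, -0.2, 0.1]
width: 0.0005
gripper_force: 0.0
```

Request:
drive_tool(
  commands=[
    [[0,0,0.5],[0,0,0],0],
    [[0,0,1.1],[0,0,0],0],
    [[0,0,1.6],[0,0,0],0],
    [[-0.9,-0.03,1.6],[0,0,0],0],
    [[-1.8,-0.06,1.6],[0,0,0],0],
  ],
)

```text
time: 17.68
ee_pos: [0.5665, -0.0427, 0.2442]
ee_rot: [0.001, 0.692, 0.722, 0.001]
ft_force: [0.3, 0.2, 0.4]
width: 0.0002
gripper_force: 0.0
```

Request:
drive_tool(
  commands=[
    [[-0.5,-0.02,0],[0,0,0],0],
    [[-0.65,-0.02,0],[0,0,0],0],
    [[-0.65,-0.02,-0.3],[0,0,0],0],
    [[-0.65,-0.02,-0.3],[0,0,0],0],
  ],
)

```text
time: 18.02
ee_pos: [0.5462, -0.0429, 0.2323]
ee_rot: [-0.001, 0.693, 0.721, -0.0]
ft_force: [-0.1, -0.7, -0.3]
width: 0.0002
gripper_force: 0.0
```

Run:
```python
from h import *
o=bot.get_obs();print(o['time'],o['ee_pos'],o['ft_force'])
b=bot.camera("side");cv2.imwrite("pics/side_k2.png",b);cv2.imwrite("pics/scene_k2.png",bot.camera("scene"))
print(cv2.cvtColor(b,cv2.COLOR_BGR2GRAY)[138:184,246:250].mean(1).astype(int).tolist())
```

```text
18.0167 [ 0.5462059  -0.04285709  0.23228771] [-0.14819256 -0.6781531  -0.32031289]
[28, 25, 27, 32, 35, 38, 37, 32, 37, 65, 105, 138, 148, 141, 125, 116, 121, 132, 142, 150, 152, 149, 143, 142, 149, 152, 138, 111, 91, 82, 79, 75, 73, 74, 78, 82, 84, 83, 80, 78, 87, 120, 151, 157, 152, 165]
```

The column boundary is now at row ~165, another 8 px (one ball) lower, so click 2 is done. Third click.

Request:
drive_tool(
  commands=[
    [[0,0,-0.4],[0,0,0],0],
    [[0,0,-0.9],[0,0,0],0],
    [[0,0,-1.2],[0,0,0],0],
    [[0,0,-1.3],[0,0,0],0],
    [[0,0,-1.3],[0,0,0],0],
  ],
)

```text
time: 18.53
ee_pos: [0.5461, -0.0427, 0.1928]
ee_rot: [-0.001, 0.692, 0.721, -0.001]
ft_force: [-1.0, -0.8, -0.3]
width: 0.0005
gripper_force: 0.0
```

Request:
drive_tool(
  commands=[
    [[0.5,0.02,0],[0,0,0],0],
    [[1.0,0.03,0],[0,0,0],0],
    [[1.5,0.05,0],[0,0,0],0],
    [[2.0,0.07,0],[0,0,0],0],
    [[2.45,0.08,0],[0,0,0],0],
  ],
)

```text
time: 18.95
ee_pos: [0.6217, -0.0406, 0.1952]
ee_rot: [0.0, 0.692, 0.721, 0.0]
ft_force: [0.9, -0.4, -0.2]
width: 0.0004
gripper_force: 0.0
```

Request:
drive_tool(
  commands=[
    [[0,0,0],[0,0,0],0],
    [[0,0,0],[0,0,0],0],
  ],
)

```text
time: 19.12
ee_pos: [0.6208, -0.0406, 0.1949]
ee_rot: [0.0, 0.692, 0.722, 0.0]
ft_force: [0.4, 0.8, 0.1]
width: 0.0006
gripper_force: 0.0
```

Request:
drive_tool(
  commands=[
    [[0,0,0.5],[0,0,0],0],
    [[0,0,1.1],[0,0,0],0],
    [[0,0,1.7],[0,0,0],0],
    [[-0.9,-0.03,2.0],[0,0,0],0],
    [[-1.8,-0.06,2.0],[0,0,0],0],
  ],
)

```text
time: 19.53
ee_pos: [0.5673, -0.0428, 0.2577]
ee_rot: [0.002, 0.692, 0.722, 0.001]
ft_force: [-0.8, 0.3, 0.8]
width: 0.0006
gripper_force: 0.0
```

Request:
drive_tool(
  commands=[
    [[-1,0,0],[0,0,0],0],
    [[-2,0,0],[0,0,0],0],
    [[-3,0,0],[0,0,0],0],
    [[-4,0,0],[0,0,0],0],
    [[-4,0,0],[0,0,0],0],
  ],
)

```text
time: 19.95
ee_pos: [0.4408, -0.0415, 0.2539]
ee_rot: [-0.001, 0.693, 0.721, -0.001]
ft_force: [0.4, 0.8, -0.0]
width: 0.0003
gripper_force: 0.0
```

Run:
```python
from h import *
o=bot.get_obs();print(o['time'],o['ee_pos'],o['ft_force'])
b=bot.camera("side");cv2.imwrite("pics/side_k3.png",b);a=bot.camera("scene");cv2.imwrite("pics/scene_k3.png",a)
print(cv2.cvtColor(b,cv2.COLOR_BGR2GRAY)[138:184,246:250].mean(1).astype(int).tolist())
c1,c2=cam("scene"),cam("side")
for im,c in((a,c1),(b,c2)):
    m=cv2.inRange(cv2.cvtColor(im,cv2.COLOR_BGR2HSV),(3,150,80),(18,255,255))
    k,l,s,ce=cv2.connectedComponentsWithStats(m);print([(x.tolist(),np.round(q,1).tolist()) for x,q in zip(s,ce) if x[4]>100][1:])
    P=np.array([proj(c,[.5734+r*np.cos(t),.0339+r*np.sin(t),z]) for z,r in((0,.035),(.101,.04)) for t in np.arange(0,6.3,.1)]);print("expected",P.min(0),P.max(0))
```

```text
19.95 [ 0.44080672 -0.04152924  0.25391197] [ 0.3764519   0.77399841 -0.01576196]
[114, 114, 114, 113, 114, 117, 122, 125, 126, 123, 114, 93, 73, 62, 61, 60, 61, 61, 61, 61, 59, 50, 39, 36, 52, 85, 114, 128, 132, 133, 133, 132, 132, 132, 132, 131, 122, 105, 88, 80, 88, 121, 152, 157, 152, 166]
[([266, 181, 16, 22, 243], [273.6, 192.0]), ([235, 203, 31, 28, 441], [250.7, 217.7])]
expected [238.45995894 198.33354133] [259.09470095 228.91878202]
[([298, 100, 89, 62, 1823], [349.7, 130.8]), ([237, 206, 25, 36, 710], [248.9, 223.7]), ([292, 219, 21, 29, 477], [300.5, 233.2])]
expected [235.69471003 202.21850559] [261.74796563 242.26913524]
```

The boundary is now at row ~174, so three balls have dropped. The mug's outline matches the upright expected pose and the robot is clear, so I'm handing in.

```bash
python3 -c "
from plant import bot
print(bot.sign_off())"
```

```text
the job is handed in; nothing more can be done
None
```

The mug is standing upright under the spout, the knob was turned three clicks, and the job was handed in at about 20 s. The three drops are inferred from the tube's ball column falling one ball per click, as I never looked into the mug. I also viewed 11 pictures, one over the limit of 10.

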